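# Wind the timer unit, snap its cover on and keep it pressed

## Robot

A 6-joint arm with a two-finger parallel gripper is mounted at the origin on the work surface. World frame = base frame: x ahead of the robot, y to its left, z up, the work surface at z = 0. Lengths are in mm, angles in rad, forces in N, time in s.
With the tool pointing down it reaches from about 350 to 775 mm from the base axis. Payload 7.3 kg.
Tool frame: the origin (TCP) lies midway between the tips of the shut fingers; the grasp point (between the pads) lies 19 mm behind it; x points along the fingers, y is the direction in which the jaws open and shut, and the axes are right-handed (so a half turn about x gives the same grasp; the last joint's range is limited). The gripper opens to 92 mm and grips with 3 to 60 N. Pads are 19 mm wide; open, the fingers measure 130 mm over their backs; the gripper's body (75 mm by 190 mm) begins 47 mm behind the grasp point.
Start: joints at [-1.376, 0.342, 1.524, -0, 1.275, -0.146], TCP at [175.499, -494.818, 226.741] pointing down, gripper open.
Joint ranges: [-2.53, 2.53], [-0.77, 2.02], [0.04, 2.7], [-1, 4.14], [0.28, 2.66], [-3.11, 3.11]. Speed limits (rad/s): [2.57, 2.57, 3.14, 3.14, 3.14, 3.14].

## Interface

Orientations are given as [roll, pitch, yaw] about the fixed x, y, z axes, in that order (R = Rz(yaw) Ry(pitch) Rx(roll)).
In Python, from plant import bot gives the robot as it stands. The module is installed in compiled form; this text tells all that it offers.
- The arm moves only by the shell command python3 -m handwheel 'ROWS' [OPENING]. ROWS is JSON, a list that holds one entry, the list of rows, each a list of 4 numbers: the shift along the tool's x, y, z in cm, then the turn about the tool's x in rad. A call has 1 to 8 rows; each row shifts and turns the commanded pose from where the row before left it, along the tool's axes as they then stand; what a row does not reach is not made up. A row lasts 1/12 s, in which the tool goes at most 41.7 mm and 7.16 degrees, less where a joint would pass 70% of its speed; a pose out of reach is approached as far as the arm can. A call is refused whole if a number of a shift passes 4.17 or a number of a turn 0.125, either way. A call with a gripper value outside its range is refused whole. OPENING is the opening, from 0 (shut) to 1 (fully open), set as the call begins (- or left out, the last holds). The fingers move at their own pace and stop on an object; the grip force is fixed at half the most. Time passes only in rows, so rows that do not move let the fingers close. It gives the time, the measured TCP pose, the force and the opening at its end, in the units of the state.
- bot.get_obs(): the state, without advancing time (a new reading comes with each control period).
- bot.capture(name): name is "side" or "top" or "wrist"; returns (picture, depth): 400x640x3 uint8, red, green, blue; 400x640 float32, mm along the optical axis (not along the pixel's ray), 0 where there is no reading.
- bot.camera_model(name): a dict with "fx", "fy", "cx", "cy" (pixels), "position" and "rotation" of the camera in the world. Camera axes: x right, y down, z forward; pixel columns grow to the right and rows downward; lengths in mm; the calibration is good to about 2 mm. A picture is of the moment at which its call begins: read the wrist's pose just before it. camera_model takes no time and is no camera call; for the wrist camera it gives the pose at the moment of the call.
- bot.close_job(): hands the job in, once; it reports no verdict.
Trained networks look in the newest picture that a camera, given by its name, has taken for a name from the list of things; names that differ only in an ending like _2 or _b are one class to them, and where a whole thing is asked for, a point or a joint stands for the part that bears it (a point fixed in the world has none). Each returns a list of dicts, best first, with "conf" (0 to 1); they miss things now and then, are a little off and sometimes report something else, mostly with a low value. They report only what shows in the picture. A call takes as long as a camera call.
- bot.find_in(camera, label): "bbox" ([left, top, width, height] in pixels, round what is visible of it).
- bot.spot_point(camera, label): "point" ([column, row] in pixels: a listed point, or the origin of a listed thing).
The state is a dict: "time": time; "joint_positions": joint angles; "dq": joint speeds; "tau": joint torques, N m; "tool_pos": TCP position; "tcp_rot": TCP orientation; "contact_force": force on the tool from outside, world axes, zero at the start; "moment": the same for the moment, N m; "grip_width": finger opening in mm.
Only numpy, scipy, OpenCV 4.12 (cv2) and the standard library are available. Lean on these libraries where they do the work, as an engineer would, in place of code of your own. Each camera call takes 0.05 s, during which the arm holds its last target.

## Task

Wind the square-headed spring key of the timer unit clockwise until it comes up against its stop (it takes a few part turns). Then fit the larger, tall white cover over the unit and press it down until it snaps and sits fully home. Finish while still holding it down: do not let go, but keep pressing with a steady 10 N or so, and leave the other things on the bench where they are.

Things in the scene. Friction and masses are not known exactly. Their poses are not given: they have to be found in the camera images.
- unit_seat (a point): Centre of the top face of the unit's black foot plate, 8 mm above the bench, where the cover's lower rim comes to rest. x runs along the unit's long (92 mm) side, z up. A black sprung tab sticks out 3 mm from the middle of each end (+x, -x) of the grey body, 16.5 mm above the bench, and gives way inward as the cover's rim passes.
- key (a joint): turn of the winding key on its vertical axis, rad: 0 run down, 3.6 at the stop; grows as the key is turned clockwise seen from above (its yaw falls by as much). Starts between 0 and 0.6. Needs 0.06 to 0.09 N m, stiffening as the spring is wound; an internal clutch holds it wherever it is left.
- key_head (a point): Centre of the key's square steel head, upright in the middle of the unit's top: 20 x 20 mm across the flats, 24 mm tall, from 33 to 57 mm above the bench; this point is 45 mm above the bench. x and y are square to its flats and turn with the key, z up. Nothing else stands above the unit's top (30 mm above the bench).
- cover_mid (a point): Centre of the tall loose cover, half-way up, 40 mm above its lower rim; x along its 108 mm length, z up. On its roof (56 mm above the rim) stands a grip rib 60 mm along x, 14 mm thick in y, 24 mm tall, best pinched across the 14 mm with the fingertips down at the roof. Home, this point is 40 mm above unit_seat.
- small_cover: a second, smaller and lower white plastic cover (84 x 50 mm, 56 mm tall with its rib) that does not belong to the unit; origin under its centre; not to be disturbed
- tape_roll: roll of brown tape lying flat, 84 mm across, 24 mm high; origin under its centre; not to be disturbed
- screwdriver: screwdriver lying flat, 200 mm long, handle about 30 mm thick; origin at its middle on the bench; not to be disturbed
- paper_cup: paper cup standing, 72 mm across the rim, 85 mm tall; origin under its centre; not to be disturbed
- spray_can: dark spray can standing, 62 mm across, 160 mm tall; origin under its centre; not to be disturbed
- clip_box: closed cardboard box, 75 x 100 x 45 mm; origin under its centre; not to be disturbed
- glue: small white glue bottle standing, 34 mm across, 95 mm tall; origin under its centre; not to be disturbed
- unit: The timer unit, screwed to the bench (place and yaw vary): a black foot plate 130 x 84 x 8 mm carrying a grey body 92 (x) x 56 (y) mm whose flat top is 30 mm above the bench, its upper edge chamfered 4 mm to lead the cover on. Origin on the bench under its centre, 8 mm below unit_seat, same axes.
- cover: The cover: a white plastic shell open below, right way up, 108 x 65 x 56 mm plus the rib (80 in all), 80 to 170 g; origin at the centre of its lower rim. Clears the unit by 1.5 mm each way, fits either way round. Going down, it meets the tabs 10 mm above home, the push peaks at 7 to 12 N about 9 mm above home, then it snaps through, the force drops to nothing and the rim lands on the foot plate.

How it is judged:
By the outcome, as a careful person would: the job done as asked, in the order asked, and still so for the second after the job is handed in, while the arm keeps its last pose, push and grip.
It also fails if it takes over 72 s, if anything falls off the work surface, if the arm or the gripper's body presses on something with over 40 N, if the wrist force passes 120 N, or if a joint passes its speed limit or range.

## Working session

There is one attempt and no reset: what is moved stays moved. The work goes in short steps, Python scripts to look and compute and a shell command to move; the robot and the scene stay as the last step left them, time stands still between calls to the robot, and variables do not carry over. Pictures are saved under pics/ and viewed, and the job is handed in when it is done.

```bash
mkdir -p pics; cat > h.py <<'E'
from plant import bot
import numpy as np, cv2
from scipy.spatial.transform import Rotation as R
def cap(cam,name):
    m=bot.camera_model(cam); im,d=bot.capture(cam)
    cv2.imwrite('pics/'+name+'.png',im[:,:,::-1]); np.savez('pics/'+name+'.npz',im=im,d=d,**{k:np.array(m[k]) for k in ['fx','fy','cx','cy','position','rotation']})
    return im,d,m
def rot(m):
    r=np.array(m['rotation'],float)
    return r if r.shape==(3,3) else R.from_euler('xyz',r).as_matrix()
def ray(m,p):
    return rot(m)@np.array([(p[0]-m['cx'])/m['fx'],(p[1]-m['cy'])/m['fy'],1])
def atz(m,p,z):
    v=ray(m,p); o=np.array(m['position']); return o+v*(z-o[2])/v[2]
def cloud(m,d):
    v,u=np.mgrid[:d.shape[0],:d.shape[1]]
    c=np.stack([(u-m['cx'])/m['fx']*d,(v-m['cy'])/m['fy']*d,d],-1)
    P=c@rot(m).T+np.array(m['position']); P[d<=0]=np.nan; return P
E
python3 - <<'E'
from h import *
o=bot.get_obs(); print(o)
for c in ['top','side','wrist']:
    im,d,m=cap(c,c+'0'); print(c,m)
    for l in ['unit','cover','small_cover','glue','spray_can','paper_cup','clip_box','tape_roll','screwdriver'] if c=='top' else []:
        print(l,[(np.round(x['bbox']),round(x['conf'],2)) for x in bot.find_in(c,l)][:2])
    for l in ['unit_seat','key_head','cover_mid'] if c=='top' else []:
        print(l,[(np.round(x['point'],1),round(x['conf'],2)) for x in bot.spot_point(c,l)][:2])
E
```

```text
{'time': 0.0, 'joint_positions': array([-1.37600303e+00,  3.42707492e-01,  1.52500800e+00,  1.85965757e-05,
        1.27541271e+00, -1.45969274e-01]), 'dq': array([ 4.47426147e-04,  2.08849102e-03, -6.05304986e-05, -1.00094984e-03,
        3.07738385e-04, -3.76056764e-04]), 'tau': array([-5.49730557e-04, -4.31249356e+01, -2.44225127e+01,  7.17373495e-02,
        5.60529158e-02, -1.02998079e-04]), 'tool_pos': array([ 175.42005139, -494.39421209,  226.0560217 ]), 'tcp_rot': array([-1.72834583,  1.56926067,  1.75400397]), 'contact_force': array([-0.03879673,  0.4210628 ,  0.8512719 ]), 'moment': array([ 0.02214195, -0.02001809,  0.02972229]), 'grip_width': 91.83317647785768}
top {'fx': 419.2047027584411, 'fy': 419.2047027584411, 'cx': 315.0017249279825, 'cy': 196.46042072833822, 'position': array([ 385.44060062,   13.0028997 , 1149.23532637]), 'rotation': array([-2.9951652 , -0.01066309, -1.58114522])}
unit [(array([207., 182.,  40.,  53.]), 0.9)]
cover [(array([299., 181.,  34.,  46.]), 0.59)]
small_cover [(array([392., 205.,  37.,  39.]), 0.86)]
glue [(array([368., 251.,  16.,  13.]),
[... 210 characters left out ...]
0.52)]
screwdriver [(array([267., 124.,  36.,  13.]), 0.78)]
unit_seat [(array([224.3, 207.4]), 0.86)]
key_head [(array([222.8, 204. ]), 0.42), (array([224.9, 205.7]), 0.19)]
cover_mid [(array([310.2, 204. ]), 0.79)]
side {'fx': 505.0636821711573, 'fy': 505.0636821711573, 'cx': 331.43601250358046, 'cy': 209.02827285289868, 'position': array([  372.56269446, -1334.84932229,   969.65257218]), 'rotation': array([-2.17452754,  0.01710854, -0.13541027])}
wrist {'fx': 329.7769918482886, 'fy': 329.7769918482886, 'cx': 307.61056940831907, 'cy': 201.15042404342537, 'position': array([ 242.54406437, -470.62055151,  384.5050462 ]), 'rotation': array([ 2.87589242e+00, -5.69433875e-04, -1.22965089e+00])}
```

View pics/top0.png

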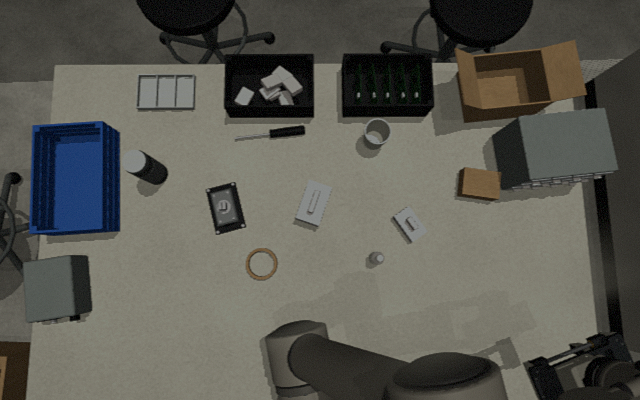

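View pics/side0.png

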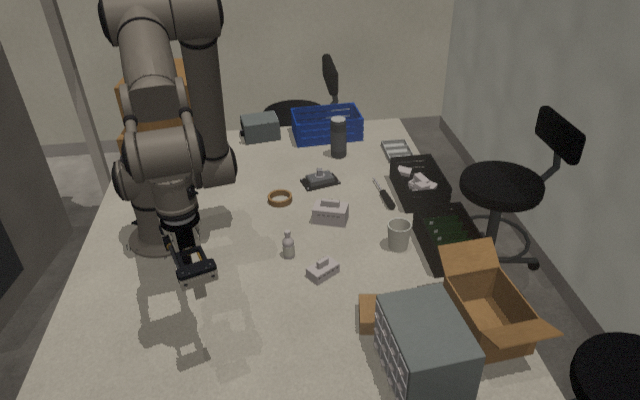

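```bash
python3 - <<'E'
from h import *
z=np.load('pics/top0.npz'); m={k:z[k] for k in z.files}; P=cloud(m,z['d']); 
o=R.from_euler('xyz',bot.get_obs()['tcp_rot']).as_matrix(); print(o.round(3))
for n,p,h in [('seat',(224.3,207.4),8),('key',(222.8,204),45),('cov',(310.2,204),40),('small',(410,224),40)]: print(n,atz(m,p,h).round(1))
def fit(u0,v0,u1,v1,zl,zh):
    Q=P[v0:v1,u0:u1].reshape(-1,3); Q=Q[(Q[:,2]>zl)&(Q[:,2]<zh)]
    if len(Q)<5: print('few',len(Q));return
    r=cv2.minAreaRect(Q[:,:2].astype(np.float32)); b=cv2.boxPoints(r); e=b[1]-b[0]; f=b[2]-b[1]
    print(len(Q),'c',np.round(r[0],1),'|',np.linalg.norm(e).round(1),np.degrees(np.arctan2(e[1],e[0])).round(1),'|',np.linalg.norm(f).round(1),np.degrees(np.arctan2(f[1],f[0])).round(1),'z',np.median(Q[:,2]).round(1))
print('unit foot');fit(195,170,260,245,4,70)
print('body');fit(195,170,260,245,22,70)
print('key');fit(195,170,260,245,48,70)
print('cover');fit(285,170,345,240,45,90)
print('rib');fit(285,170,345,240,68,95)
print('small');fit(380,195,440,250,25,70)
E
```

```text
[[ 0.     0.334 -0.942]
 [-0.    -0.942 -0.334]
 [-1.     0.     0.   ]]
seat [525.6 247.5   8. ]
key [530.1 244.   45. ]
cov [528.7  12.5  40. ]
small [ 472.8 -252.    40. ]
unit foot
1465 c [528.4 244.1] | 204.6 -0.6 | 174.2 89.4 z 18.5
body
713 c [524.7 243.7] | 56.3 -75.8 | 94.7 14.2 z 29.8
key
61 c [525.1 243.8] | 19.7 -84.7 | 19.9 5.3 z 56.0
cover
1012 c [531.9   2.5] | 108.3 -20.0 | 65.0 70.0 z 56.2
rib
125 c [531.7   2.6] | 59.8 -19.9 | 13.8 70.1 z 78.9
small
601 c [ 474.7 -256.2] | 51.2 -56.3 | 84.1 33.7 z 32.5
```

The top picture shows the unit at about (226,207), the cover at (314,204), the small cover at (409,224), the glue at (376,258) and the tape at (262,264). The depth fits match the given sizes. Next I move over to the unit.

```bash
python3 -m handwheel '[[[0,-1.54,-2.98,0],[0,-1.54,-2.98,0],[0,-1.54,-2.98,0],[0,-1.54,-2.98,0],[0,-1.54,-2.98,0],[0,-1.54,-2.98,0],[0,-1.54,-2.98,0],[0,-1.54,-2.98,0]]]' 1
python3 -m handwheel '[[[0,-1.54,-2.98,0],[0,-1.54,-2.98,0],[0,-1.54,-2.98,0],[0,-1.54,-2.98,0],[0,-2.8,-1.52,0],[0,-2.8,-1.52,0],[0,-2.8,-1.52,0],[0,-2.8,-1.52,0]]]'
python3 -m handwheel '[[[0,-2.8,-1.52,0],[0,-2.8,-1.52,0],[0,-2.8,-1.52,0],[0,-2.8,-1.52,0],[0,-2.8,-1.52,0],[0,-2.8,-1.52,0],[0,-2.8,-1.52,0],[0,-2.8,-1.52,0]]]'
python3 -m handwheel '[[[0,-2.8,-1.52,0],[0,-2.8,-1.52,0],[0,0,0,-0.12],[0,0,0,-0.12],[0,0,0,-0.12],[0,0,0,-0.12],[0,0,0,-0.12],[0,0,0,-0.12]]]'
python3 - <<'E'
from h import *
o=bot.get_obs();print(o['joint_positions'].round(3),o['tool_pos'].round(1)); print(R.from_euler('xyz',o['tcp_rot']).as_matrix().round(3))
E
```

```text
time: 1.42
tool_pos: [359.9, -297.7, 226.9]
tcp_rot: [1.914, 1.57, -0.887]
contact_force: [0.4, -0.8, -0.0]
grip_width: 92.0
time: 2.08
tool_pos: [470.7, -73.7, 226.7]
tcp_rot: [2.008, 1.571, -0.793]
contact_force: [1.1, -0.6, 0.9]
grip_width: 91.7
time: 2.75
tool_pos: [510.3, 178.2, 226.8]
tcp_rot: [2.313, 1.571, -0.487]
contact_force: [1.2, -0.4, -0.8]
grip_width: 91.7
time: 3.42
tool_pos: [520.3, 239.5, 226.6]
tcp_rot: [-0.168, 1.571, -2.243]
contact_force: [-0.7, -0.4, -0.8]
grip_width: 91.7
[ 0.298  0.43   1.389 -0.     1.323  0.802] [520.3 239.5 226.6]
[[-0.     0.876 -0.483]
 [-0.    -0.483 -0.876]
 [-1.    -0.     0.   ]]
```

```bash
python3 -m handwheel '[[[0,0,0,-0.12],[0,0,0,-0.12],[0,0,0,-0.12],[0,0,0,-0.12],[0,0,0,-0.12],[0,0,0,-0.12],[0,0,0,-0.12],[0,0,0,-0.12]]]'
python3 -m handwheel '[[[0,0,0,-0.12],[0,0,0,-0.12],[0,0,0,-0.12],[0,0,0,-0.12],[0,0,0,-0.12],[0,0,0,-0.12],[0,0,0,-0.12],[0,0,0,-0.12]]]'
python3 -m handwheel '[[[0,0,0,-0.12],[0,0,0,-0.12],[0,0,0,0]]]'
cat >> h.py <<'E'
def st():
    o=bot.get_obs(); M=R.from_euler('xyz',o['tcp_rot']).as_matrix()
    print('t',round(o['time'],2),'q',o['joint_positions'].round(3),'p',o['tool_pos'].round(1),'yawY',np.degrees(np.arctan2(M[1,1],M[0,1])).round(2),'F',o['contact_force'].round(1),'M',o['moment'].round(3),'g',round(o['grip_width'],1)); return o,M
def rect(Q):
    r=cv2.minAreaRect(Q[:,:2].astype(np.float32)); b=cv2.boxPoints(r); e=b[1]-b[0]; f=b[2]-b[1]
    print(len(Q),'c',np.round(r[0],1),'|',np.linalg.norm(e).round(1),np.degrees(np.arctan2(e[1],e[0])).round(1),'|',np.linalg.norm(f).round(1),np.degrees(np.arctan2(f[1],f[0])).round(1),'z',np.median(Q[:,2]).round(1))
    return r
def near(P,c,r,zl,zh):
    Q=P.reshape(-1,3); Q=Q[np.isfinite(Q[:,0])]; return Q[(np.hypot(Q[:,0]-c[0],Q[:,1]-c[1])<r)&(Q[:,2]>zl)&(Q[:,2]<zh)]
E
python3 - <<'E'
from h import *
st(); im,d,m=cap('wrist','w1'); P=cloud(m,d)
print('key'); rect(near(P,(525,244),40,50,65)); print('body'); rect(near(P,(525,244),70,24,35))
E
```

```text
time: 4.08
tool_pos: [520.3, 239.5, 226.6]
tcp_rot: [-0.868, 1.571, -1.983]
contact_force: [-0.4, 0.8, 0.1]
grip_width: 91.7
time: 4.75
tool_pos: [520.3, 239.5, 226.7]
tcp_rot: [-1.424, 1.571, -1.579]
contact_force: [-0.8, 0.3, -0.3]
grip_width: 92.0
time: 5.0
tool_pos: [520.3, 239.4, 226.6]
tcp_rot: [-1.752, 1.571, -1.669]
contact_force: [-0.5, 0.2, -1.1]
grip_width: 91.9
t 5.0 q [ 0.298  0.43   1.389 -0.     1.323 -1.357] p [520.3 239.4 226.6] yawY 94.78 F [-0.5  0.2 -1.1] M [ 0.103 -0.168 -0.007] g 91.9
key
382 c [527.2 245.5] | 19.6 -85.4 | 20.2 4.6 z 56.8
body
3657 c [527.6 245.5] | 56.1 -75.7 | 92.4 14.3 z 29.9
```

View pics/w1.png

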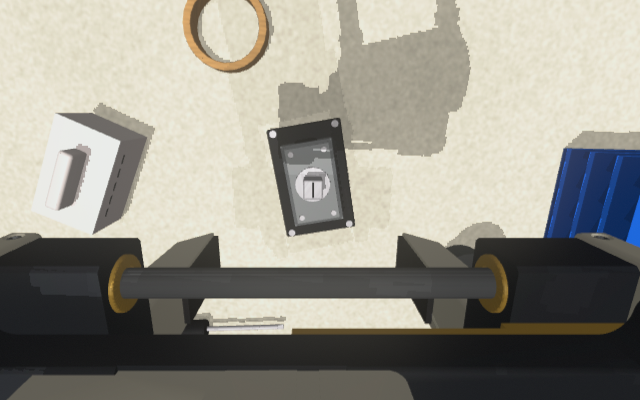

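The wrist view shows the unit at (310,180) with its key at (313,186). The fits agree with the top camera to about 2 mm. Descending onto the key.

```bash
python3 -m handwheel '[[[2.8,0.24,0.3,0],[2.8,0.24,0.33,0],[2.8,0,0,0],[2.8,0,0,0],[2.8,0,0,0],[2.8,0,0,0],[1.4,0,0,0],[0,0,0,0]]]'
python3 - <<'E'
from h import *
st(); im,d,m=cap('wrist','w2'); P=cloud(m,d)
rect(near(P,(526,244.5),40,50,65)); rect(near(P,(526,244.5),70,24,35))
E
```

```text
time: 5.72
tool_pos: [523.9, 244.0, 41.1]
tcp_rot: [-2.906, 1.564, -2.831]
contact_force: [-0.8, 0.5, 0.6]
grip_width: 91.7
t 5.72 q [ 0.303  0.642  1.587 -0.     0.919 -1.343] p [523.9 244.   41.1] yawY 94.31 F [-0.8  0.5  0.6] M [ 0.04  -0.137 -0.018] g 91.7
879 c [520.9 245.1] | 19.9 -86.7 | 9.2 3.3 z 56.4
10858 c [527.1 245.5] | 56.2 -75.6 | 92.6 14.4 z 29.8
```

View pics/w2.png

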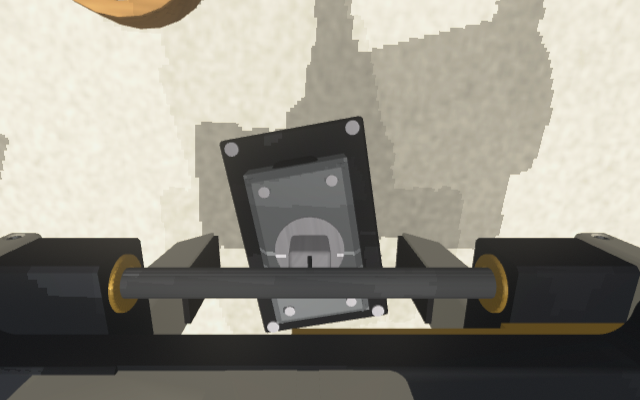

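```bash
python3 -m handwheel '[[[0,0,0.05,0],[0,0,0,0],[0,0,0,0],[0,0,0,0]]]'; python3 -c "
from h import *
st()"
```

```text
time: 6.1
tool_pos: [527.4, 245.0, 45.9]
tcp_rot: [0.188, 1.569, 0.267]
contact_force: [-0.4, -0.5, 0.6]
grip_width: 91.9
t 6.1 q [ 0.303  0.637  1.581 -0.     0.922 -1.346] p [527.4 245.   45.9] yawY 94.51 F [-0.4 -0.5  0.6] M [ 0.144 -0.164  0.017] g 91.9
```

```bash
python3 -m handwheel '[[[0.6,0,0,0],[0.48,0,0,0],[0,0,0,0]]]'; python3 -m handwheel '[[[0,0,0,0],[0,0,0,0],[0,0,0,0],[0,0,0,0],[0,0,0,0],[0,0,0,0],[0,0,0,0],[0,0,0,0]]]' 0.1;  python3 -c "
from h import *
st()"
```

```text
time: 6.35
tool_pos: [526.0, 244.5, 32.8]
tcp_rot: [-2.87, 1.569, -2.791]
contact_force: [-0.2, -0.8, 0.2]
grip_width: 91.7
time: 7.02
tool_pos: [526.7, 244.8, 33.9]
tcp_rot: [-0.569, 1.571, -0.49]
contact_force: [-1.0, 0.8, 0.5]
grip_width: 43.0
t 7.02 q [ 0.303  0.653  1.59  -0.     0.898 -1.347] p [526.7 244.8  33.9] yawY 94.54 F [-1.   0.8  0.5] M [ 0.101 -0.154  0.034] g 43.0
```

```bash
python3 -m handwheel '[[[0,0,0,0],[0,0,0,0],[0,0,0,0],[0,0,0,0],[0,0,0,0],[0,0,0,0]]]' 0;  python3 -c "
from h import *
st()"
```

```text
time: 7.52
tool_pos: [526.7, 245.0, 33.9]
tcp_rot: [1.151, 1.571, 1.23]
contact_force: [0.3, 3.0, 0.0]
grip_width: 19.6
t 7.52 q [ 0.303  0.654  1.59   0.     0.898 -1.347] p [526.7 245.   33.9] yawY 94.54 F [0.3 3.  0. ] M [ 0.426 -0.041  0.024] g 19.6
```

```bash
W="from h import *
st()"
python3 -m handwheel '[[[0,0.03,0,0.1],[0,0,0,0.1],[0,0,0,0.1],[0,0,0,0.1],[0,0,0,0.1],[0,0,0,0.1],[0,0,0,0.1],[0,0,0,0.1]]]';python3 -c "$W"
python3 -m handwheel '[[[0,0,0,0.1],[0,0,0,0.1],[0,0,0,0.1],[0,0,0,0.1],[0,0,0,0.1],[0,0,0,0.1],[0,0,0,0.1],[0,0,0,0.1]]]';python3 -c "$W"
```

```text
time: 8.18
tool_pos: [526.6, 244.8, 33.9]
tcp_rot: [-1.097, 1.57, -1.823]
contact_force: [-0.5, -0.3, 0.8]
grip_width: 19.5
t 8.18 q [ 3.040e-01  6.540e-01  1.589e+00 -1.000e-03  8.990e-01 -5.410e-01] p [526.6 244.8  33.9] yawY 48.43 F [-0.5 -0.3  0.8] M [ 0.08  -0.07   0.068] g 19.5
time: 8.85
tool_pos: [526.4, 244.7, 33.9]
tcp_rot: [-0.797, 1.57, -2.322]
contact_force: [-0.9, -0.5, 1.1]
grip_width: 19.9
t 8.85 q [ 3.03e-01  6.53e-01  1.59e+00 -1.00e-03  8.99e-01  2.59e-01] p [526.4 244.7  33.9] yawY 2.59 F [-0.9 -0.5  1.1] M [-0.055  0.107  0.053] g 19.9
```

```bash
W="from h import *
st()"
python3 -m handwheel '[[[0,0,0,0.1],[0,0,0,0.1],[0,0,0,0.1],[0,0,0,0.1],[0,0,0,0.1],[0,0,0,0.1],[0,0,0,0.1],[0,0,0,0.1]]]';python3 -c "$W"
python3 -m handwheel '[[[0,0,0,0.1],[0,0,0,0.1],[0,0,0,0.1],[0,0,0,0.1],[0,0,0,0.1],[0,0,0,0]]]';python3 -c "$W"
```

```text
time: 9.52
tool_pos: [526.2, 244.8, 33.9]
tcp_rot: [-0.281, 1.57, -2.606]
contact_force: [-0.4, 1.1, 1.0]
grip_width: 19.9
t 9.52 q [ 0.304  0.653  1.59  -0.     0.899  1.059] p [526.2 244.8  33.9] yawY -43.24 F [-0.4  1.1  1. ] M [0.029 0.263 0.102] g 19.9
time: 10.02
tool_pos: [526.1, 244.9, 33.9]
tcp_rot: [0.035, 1.57, -2.789]
contact_force: [-2.6, 0.3, 2.0]
grip_width: 19.4
t 10.02 q [ 0.304  0.653  1.59  -0.     0.899  1.557] p [526.1 244.9  33.9] yawY -71.82 F [-2.6  0.3  2. ] M [ 0.078  0.416 -0.041] g 19.4
```

```bash
W="from h import *
st()"
python3 -m handwheel '[[[0,0,0.05,0.05],[0,0,0,0.05]]]'>/dev/null;python3 -c "$W"
python3 -m handwheel '[[[0,0,0,0.05],[0,0,0,0.05]]]'>/dev/null;python3 -c "$W"
python3 -m handwheel '[[[0,0,0,0.05],[0,0,0,0.05]]]'>/dev/null;python3 -c "$W"
```

```text
t 10.18 q [ 0.304  0.653  1.591 -0.     0.898  1.652] p [526.1 245.   33.9] yawY -77.27 F [-1.3  0.   0.5] M [0.293 0.194 0.043] g 19.9
t 10.35 q [ 0.304  0.653  1.591 -0.     0.898  1.753] p [526.1 245.   33.9] yawY -83.01 F [-0.7  1.3  0.4] M [0.249 0.178 0.057] g 19.9
t 10.52 q [0.304 0.653 1.591 0.    0.898 1.853] p [526.1 245.   33.9] yawY -88.74 F [-1.5  1.5  0.7] M [0.295 0.194 0.046] g 19.7
```

```bash
W="from h import *
st()"
for i in 1; do
python3 -m handwheel '[[[0,0,0,0.05],[0,0,0,0.05]]]'>/dev/null;python3 -c "$W"
python3 -m handwheel '[[[0,0,0,0.05],[0,0,0,0.03]]]'>/dev/null;python3 -c "$W"
python3 -m handwheel '[[[0,0,0,0.03],[0,0,0,0.03]]]'>/dev/null;python3 -c "$W"
done
```

```text
t 10.68 q [0.304 0.653 1.591 0.    0.898 1.953] p [526.1 245.   33.9] yawY -94.47 F [-1.4  0.9  1.2] M [0.35  0.142 0.048] g 19.8
t 10.85 q [0.304 0.653 1.591 0.    0.898 2.033] p [526.1 245.1  33.9] yawY -99.06 F [-0.3  1.1  0.3] M [0.38  0.212 0.099] g 19.8
t 11.02 q [0.304 0.653 1.591 0.    0.898 2.091] p [526.1 245.1  33.9] yawY -102.43 F [-0.7  1.2  0.3] M [0.392 0.233 0.35 ] g 19.7
```

Mz jumped from about 0.08 to 0.35 N m after 3.44 rad of turning, so the key is at its stop. One small confirmation, then back the torque off and release.

```bash
W="from h import *
st()"
python3 -m handwheel '[[[0,0,0,0.015],[0,0,0,0],[0,0,0,0]]]'>/dev/null;python3 -c "$W"
python3 -m handwheel '[[[0,0,0,-0.03],[0,0,0,0]]]'>/dev/null;python3 -c "$W"
python3 -m handwheel '[[[0,0,0,0],[0,0,0,0],[0,0,0,0],[0,0,0,0],[0,0,0,0],[0,0,0,0]]]' 0.6 >/dev/null;python3 -c "$W"
python3 -m handwheel '[[[-1.5,0,0,0],[-2.5,0,0,0],[-2.5,0,0,0],[-2.5,0,0,0],[-2.5,0,0,0],[-2.5,0,0,0],[0,0,0,0],[0,0,0,0]]]' >/dev/null
python3 - <<'E'
from h import *
st(); im,d,m=cap('wrist','w3'); P=cloud(m,d)
rect(near(P,(526,244.5),40,50,65)); rect(near(P,(526,244.5),70,24,35))
im,d,m=cap('top','t3'); P=cloud(m,d);rect(near(P,(531.8,2.6),75,45,74));rect(near(P,(531.8,2.6),50,70,90))
E
```

```text
t 11.27 q [ 0.304  0.653  1.591 -0.     0.898  2.106] p [526.1 245.   33.9] yawY -103.24 F [-1.8  2.6  1. ] M [0.465 0.243 0.76 ] g 19.3
t 11.43 q [0.304 0.653 1.591 0.    0.898 2.077] p [526.1 245.1  33.9] yawY -101.61 F [-1.1  1.5  2.1] M [0.457 0.266 0.061] g 19.9
t 11.93 q [ 0.303  0.653  1.591 -0.     0.898  2.079] p [526.3 244.8  33.9] yawY -101.71 F [-0.4 -0.5  0.3] M [0.082 0.041 0.006] g 53.4
t 12.6 q [ 0.304  0.485  1.445 -0.     1.207  2.079] p [526.9 245.1 175.4] yawY -101.7 F [-0.3  1.   0.1] M [ 0.048  0.027 -0.077] g 55.0
524 c [527.2 245.5] | 19.5 -11.5 | 19.3 78.5 z 56.6
4884 c [526.6 245.7] | 56.2 -75.6 | 92.3 14.4 z 29.7
888 c [532.1   2.4] | 108.8 -20.0 | 65.0 70.0 z 55.6
125 c [531.6   2.6] | 59.3 -19.9 | 13.9 70.1 z 79.2
```

View pics/w3.png

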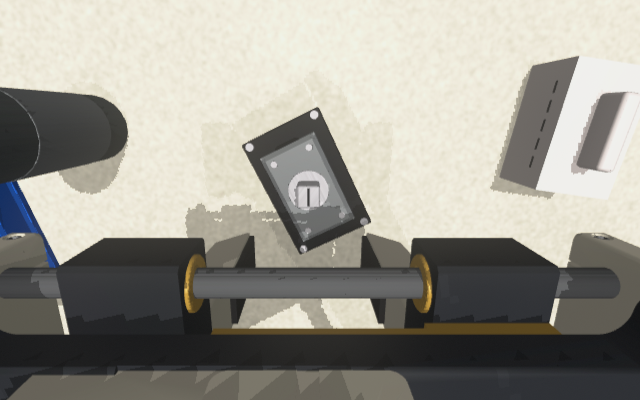

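The picture shows the key at (309,193), turned about 196° from its starting pose and consistent with the stop. The unit is undisturbed and the cover shows at the right, around (580,125). Going to the cover.

```bash

python3 -m handwheel '[[[0,2.94,-0.69,0],[0,2.94,-0.69,0],[0,2.94,-0.69,0],[0,2.94,-0.69,0],[0,2.94,-0.69,0],[0,2.94,-0.69,0],[0,2.94,-0.69,0],[0,2.94,-0.69,0]]]' >/dev/null
python3 -m handwheel '[[[0,0,0,0.07],[0,0,0,0.07],[0,0,0,0],[0,0,0,0]]]' >/dev/null
python3 - <<'E'
from h import *
st(); im,d,m=cap('wrist','w4'); P=cloud(m,d)
rect(near(P,(532,3),75,50,74));rect(near(P,(532,3),50,70,90))
E
```

```text
t 13.7 q [-0.138  0.405  1.586 -0.     1.153  1.776] p [531.9   3.4 172.7] yawY -109.61 F [ 0.3  0.2 -0.8] M [ 0.032 -0.    -0.017] g 55.4
8046 c [533.2   4. ] | 108.6 -19.7 | 65.2 70.3 z 55.8
1265 c [534.    3.5] | 59.1 -20.0 | 13.5 70.0 z 79.5
```

View pics/w4.png

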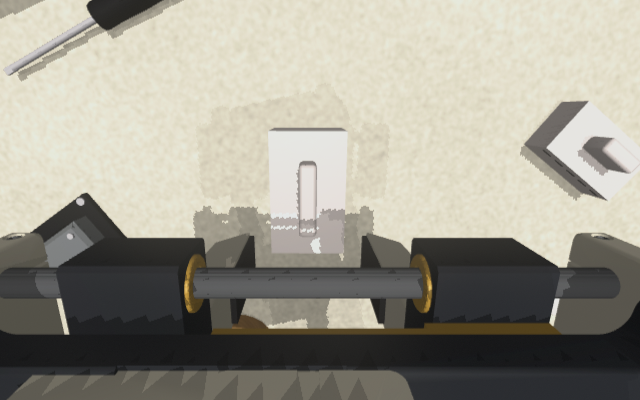

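The cover is centred at about (308,190), with the rib across the jaw line. Measured (533,4), rib at −20°.

```bash

python3 -m handwheel '[[[2,-0.06,-0.08,0],[2,0,0,0],[2,0,0,0],[2,0,0,0],[2,0,0,0],[0.7,0,0,0],[0.4,0,0,0],[0,0,0,0]]]' >/dev/null
python3 -c "
from h import *
st()"
```

```text
t 14.42 q [-0.136  0.545  1.707 -0.     0.891  1.778] p [533.3   4.   62.4] yawY -109.65 F [-0.   0.2  0.9] M [ 0.084 -0.005 -0.025] g 55.4
```

```bash

python3 -m handwheel '[[[0.3,0,0,0],[0,0,0,0],[0,0,0,0]]]' >/dev/null
python3 -c "
from h import *
st()"
python3 -m handwheel '[[[0,0,0,0],[0,0,0,0],[0,0,0,0],[0,0,0,0],[0,0,0,0],[0,0,0,0],[0,0,0,0],[0,0,0,0]]]' 0
python3 -c "
from h import *
st()"
```

```text
t 14.67 q [-0.137  0.548  1.708 -0.     0.884  1.778] p [534.    3.7  60.7] yawY -109.71 F [0.9 0.5 0.4] M [0.028 0.1   0.023] g 55.0
time: 15.33
tool_pos: [533.4, 3.7, 59.8]
tcp_rot: [0.691, 1.571, -2.795]
contact_force: [-1.2, -0.1, 0.1]
grip_width: 13.9
t 15.33 q [-0.137  0.549  1.709 -0.     0.884  1.778] p [533.4   3.7  59.8] yawY -109.72 F [-1.2 -0.1  0.1] M [0.008 0.062 0.042] g 13.9
```

```bash

python3 -m handwheel '[[[-1,0,0,0],[-2,0,0,0],[-2,0,0,0],[-2,0,0,0],[-2,0,0,0],[0,0,0,0],[0,0,0,0]]]'
python3 -m handwheel '[[[0,-2.81,1.1,0],[0,-2.81,1.1,0],[0,-2.81,1.1,0],[0,-2.81,1.1,0],[0,-2.81,1.1,0],[0,-2.81,1.1,0],[0,-2.81,1.1,0],[0,-2.81,1.1,0]]]' 
python3 -m handwheel '[[[0,0,0,-0.12],[0,0,0,-0.12],[0,0,0,-0.12],[0,0,0,-0.12],[0,0,0,-0.115],[0,0,0,0],[0,0,0,0],[0,0,0,0]]]' >/dev/null
python3 - <<'E'
from h import *
o,M=st(); im,d,m=cap('wrist','w5'); P=cloud(m,d); z=o['tool_pos'][2]
rect(near(P,(526,245),75,z-12,z+4))
im,d,m=cap('side','s5'); im,d,m=cap('top','t5'); P=cloud(m,d);rect(near(P,(526,245),75,z-15,z+0))
E
```

```text
time: 15.92
tool_pos: [534.0, 3.7, 151.1]
tcp_rot: [-2.961, 1.568, -0.163]
contact_force: [-0.3, -0.2, -1.4]
grip_width: 13.9
time: 16.58
tool_pos: [525.4, 246.2, 148.2]
tcp_rot: [0.681, 1.568, -2.804]
contact_force: [1.3, -0.8, -1.1]
grip_width: 13.6
t 17.25 q [ 0.304  0.512  1.478 -0.     1.153  1.627] p [526.2 244.8 149.1] yawY -75.82 F [-0.7 -0.4 -0.5] M [0.01  0.066 0.009] g 13.9
10909 c [529. 246.] | 65.5 -76.0 | 102.9 14.0 z 145.1
265 c [523.3 229.3] | 37.9 -75.9 | 97.9 14.1 z 145.1
```

View pics/w5.png

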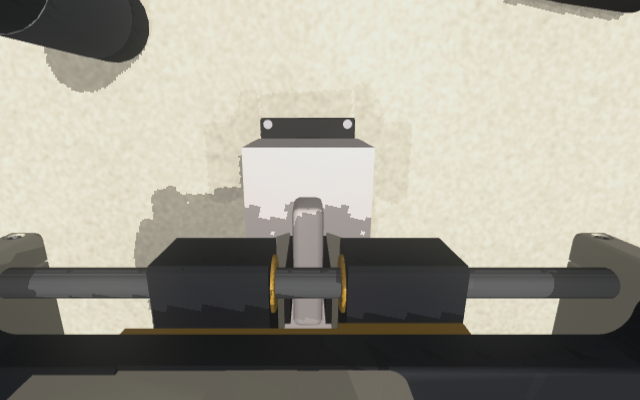

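View pics/s5.png

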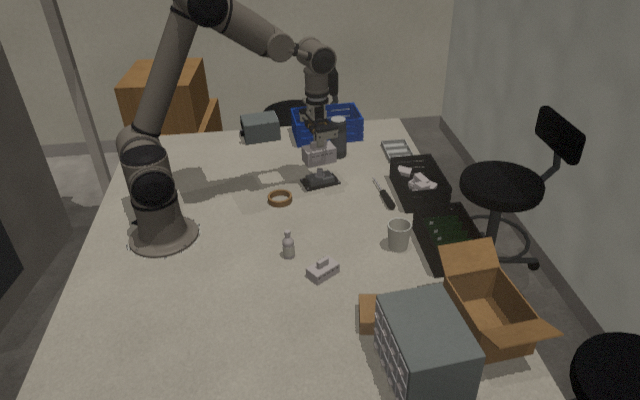

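The wrist view shows the cover square over the unit: its roof spans x=243–375 and the foot plate's screws are symmetric at (268,124) and (347,124). The offset is under 1 mm, so I make a small correction and descend.

```bash
W="from h import *
st()"
python3 -m handwheel '[[[1.5,-0.02,-0.04,-0.003],[1.5,0,0,0],[1.2,0,0,0],[0.6,0,0,0],[0.2,0,0,0],[0,0,0,0],[0,0,0,0]]]'>/dev/null;python3 -c "$W"
python3 -m handwheel '[[[0.3,0,0,0],[0.3,0,0,0],[0,0,0,0]]]'>/dev/null;python3 -c "$W"
python3 -m handwheel '[[[0.3,0,0,0],[0.2,0,0,0],[0,0,0,0]]]'>/dev/null;python3 -c "$W"
```

```text
t 17.98 q [ 0.304  0.567  1.532 -0.     1.042  1.621] p [527.3 245.4 100.5] yawY -75.48 F [ 0.6  0.3 -1.2] M [ 0.006 -0.011  0.025] g 13.6
t 18.23 q [ 0.304  0.575  1.539 -0.     1.028  1.621] p [526.7 245.2  93.6] yawY -75.46 F [ 0.3  0.3 -0.2] M [0.049 0.018 0.003] g 14.1
t 18.48 q [ 0.304  0.581  1.544 -0.     1.017  1.621] p [526.6 245.2  88.4] yawY -75.46 F [-0.2 -0.4 -0.4] M [-0.011 -0.017  0.038] g 13.6
```

```bash
W="from h import *
st()"
python3 -m handwheel '[[[0.3,0,0,0],[0,0,0,0]]]'>/dev/null;python3 -c "$W"
python3 -m handwheel '[[[0.3,0,0,0],[0,0,0,0]]]'>/dev/null;python3 -c "$W"
python3 -m handwheel '[[[0.2,0,0,0],[0,0,0,0]]]'>/dev/null;python3 -c "$W"
python3 -m handwheel '[[[0.2,0,0,0],[0,0,0,0]]]'>/dev/null;python3 -c "$W"
```

```text
t 18.65 q [ 0.304  0.585  1.547 -0.     1.01   1.621] p [526.6 245.2  85.4] yawY -75.46 F [ 0.5 -0.1 -1. ] M [0.043 0.023 0.015] g 13.7
t 18.82 q [ 0.304  0.589  1.55  -0.     1.004  1.621] p [526.6 245.2  82.4] yawY -75.46 F [-0.2  0.3 -0.5] M [-0.037  0.025 -0.036] g 13.9
t 18.98 q [ 0.304  0.591  1.552 -0.     0.999  1.621] p [526.7 245.2  80.5] yawY -75.46 F [ 0.6 -1.3 -0.7] M [-0.006  0.04   0.025] g 13.7
t 19.15 q [ 0.304  0.594  1.553 -0.     0.995  1.621] p [526.8 245.3  78.6] yawY -75.46 F [ 0.6  0.4 -1.4] M [ 0.035  0.018 -0.04 ] g 14.1
```

```bash
W="from h import *
st()"
python3 -m handwheel '[[[0.1,0,0,0],[0,0,0,0]]]'>/dev/null;python3 -c "$W"
python3 -m handwheel '[[[0.1,0,0,0],[0,0,0,0]]]'>/dev/null;python3 -c "$W"
python3 -m handwheel '[[[0.1,0,0,0],[0,0,0,0]]]'>/dev/null;python3 -c "$W"
python3 -m handwheel '[[[0.2,0,0,0],[0,0,0,0]]]'>/dev/null;python3 -c "$W"
```

```text
t 19.32 q [ 0.304  0.594  1.554 -0.     0.993  1.621] p [526.8 245.3  77.9] yawY -75.46 F [-0.5 -0.3  0.8] M [-0.069  0.138 -0.01 ] g 14.1
t 19.48 q [ 0.304  0.595  1.554 -0.     0.992  1.621] p [527.2 245.4  77.7] yawY -75.45 F [ 0.1 -0.4  4.4] M [-0.081  0.402  0.003] g 13.3
t 19.65 q [ 0.304  0.595  1.554 -0.     0.989  1.621] p [527.8 245.5  77.3] yawY -75.45 F [ 0.7 -0.3  7.3] M [-0.179  0.42  -0.024] g 13.7
t 19.82 q [ 0.304  0.597  1.555 -0.     0.985  1.621] p [528.3 245.6  75.8] yawY -75.46 F [ 0.4 -0.4  9.1] M [-0.159  0.235  0.035] g 13.9
```

```bash
W="from h import *
st()"
python3 -m handwheel '[[[0.15,0,0,0],[0,0,0,0]]]'>/dev/null;python3 -c "$W"
python3 -m handwheel '[[[0.15,0,0,0],[0,0,0,0]]]'>/dev/null;python3 -c "$W"
python3 -m handwheel '[[[0.15,0,0,0],[0,0,0,0]]]'>/dev/null;python3 -c "$W"
```

```text
t 19.98 q [ 0.304  0.6    1.557 -0.     0.981  1.621] p [528.  245.6  74. ] yawY -75.46 F [ 0.2 -0.   6.1] M [-0.06   0.227  0.   ] g 14.1
t 20.15 q [ 0.304  0.602  1.559 -0.     0.978  1.621] p [527.5 245.5  71.8] yawY -75.46 F [-0.5  0.2  3.6] M [-0.005  0.054  0.005] g 13.9
t 20.32 q [ 0.304  0.606  1.562 -0.     0.974  1.621] p [526.9 245.3  69.2] yawY -75.46 F [ 0.9 -0.5 -0.3] M [ 0.042 -0.167 -0.059] g 14.0
```

Snapped through: the force peaked at about 9 N, then fell to zero. Pressing the last millimetre or so to about 10 N.

```bash
W="from h import *
st()"
python3 -m handwheel '[[[0.1,0,0,0],[0,0,0,0]]]'>/dev/null;python3 -c "$W"
python3 -m handwheel '[[[0.1,0,0,0],[0,0,0,0]]]'>/dev/null;python3 -c "$W"
python3 -m handwheel '[[[0.1,0,0,0],[0,0,0,0]]]'>/dev/null;python3 -c "$W"
```

```text
t 20.48 q [ 0.304  0.607  1.562 -0.     0.972  1.621] p [526.9 245.3  68.3] yawY -75.46 F [ 0.3 -0.8  2.2] M [ 0.03  -0.117  0.001] g 13.8
t 20.65 q [ 0.304  0.607  1.563 -0.     0.972  1.621] p [526.7 245.2  68.1] yawY -75.45 F [-3.1 -1.7  8. ] M [-0.13   0.352 -0.001] g 13.7
t 20.82 q [ 0.304  0.607  1.564 -0.     0.971  1.621] p [526.3 245.1  67.6] yawY -75.45 F [-6.  -2.9 13.8] M [-0.39   0.774 -0.041] g 13.8
```

```bash
W="from h import *
st()"
python3 -m handwheel '[[[-0.05,0,0.08,0],[0,0,0,0],[0,0,0,0]]]'>/dev/null;python3 -c "$W"
python3 -m handwheel '[[[0,0,0,0],[0,0,0,0]]]'>/dev/null
python3 - <<'E'
from h import *
o,M=st(); im,d,m=cap('wrist','w6'); P=cloud(m,d)
rect(near(P,(526,245),75,55,71)); Q=near(P,(526,245),75,55,71); print('roof z',np.median(Q[:,2]),'tilt fit',np.linalg.lstsq(np.c_[Q[:,:2]-Q[:,:2].mean(0),np.ones(len(Q))],Q[:,2],rcond=None)[0])
cap('side','s6'); im,d,m=cap('top','t6');P=cloud(m,d); Q=near(P,(526,245),75,55,71); print('top roof z',np.median(Q[:,2]),len(Q))
for n,c in [('small',(474.7,-256.2))]: rect(near(P,c,60,25,60))
st()
E
```

```text
t 21.07 q [ 0.304  0.607  1.566 -0.     0.969  1.621] p [526.2 245.1  67.6] yawY -75.45 F [-2.4 -1.   6.9] M [-0.144  0.216  0.016] g 13.9
t 21.23 q [ 0.304  0.607  1.566 -0.     0.969  1.621] p [526.2 245.   67.6] yawY -75.46 F [-2.9 -0.6  9.5] M [-0.134  0.12   0.061] g 13.9
10847 c [529.1 246.2] | 65.4 -75.4 | 102.4 14.6 z 63.8
roof z 63.80882011211301 tilt fit [-7.15469404e-03 -1.51009936e-03  6.37843188e+01]
top roof z 63.35781266733625 211
604 c [ 474.8 -256.5] | 51.2 -56.0 | 84.0 34.0 z 32.4
t 21.38 q [ 0.304  0.607  1.566 -0.     0.969  1.621] p [526.2 245.   67.6] yawY -75.45 F [-2.3  0.2  8.4] M [-0.136  0.181  0.009] g 13.5
```

View pics/w6.png

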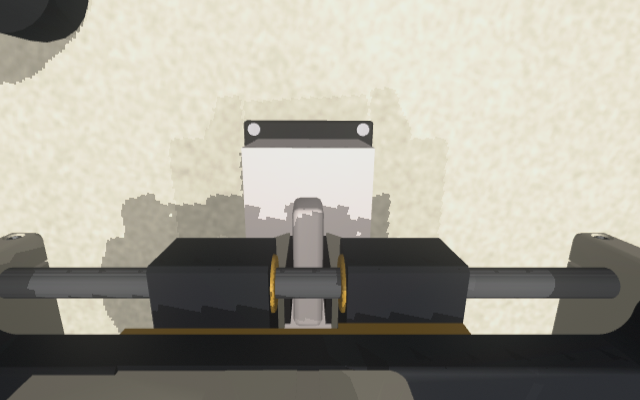

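View pics/s6.png

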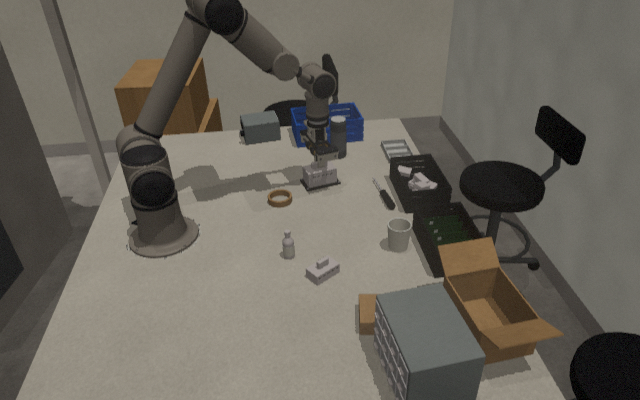

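The cover is home: its roof is at 63.4–63.8 mm (64 expected), level and aligned with the foot plate. I'll trim the push to about 10 N, let it settle and check.

```bash
W="from h import *
st()"
python3 -m handwheel '[[[0.03,0,0.03,0],[0,0,0,0],[0,0,0,0],[0,0,0,0]]]'>/dev/null;python3 -c "$W"
python3 -m handwheel '[[[0,0,0,0],[0,0,0,0],[0,0,0,0],[0,0,0,0]]]'>/dev/null;python3 -c "$W"
python3 -m handwheel '[[[0,0,0,0],[0,0,0,0],[0,0,0,0],[0,0,0,0]]]'>/dev/null;python3 -c "$W"
```

```text
t 21.72 q [ 0.304  0.606  1.566 -0.     0.968  1.621] p [526.1 245.   67.5] yawY -75.45 F [-2.3 -1.8  8.9] M [-0.118  0.2    0.001] g 14.0
t 22.05 q [ 0.304  0.606  1.566 -0.     0.968  1.621] p [526.1 245.1  67.5] yawY -75.45 F [-2.1 -0.4  9.4] M [-0.13   0.193  0.01 ] g 13.5
t 22.38 q [ 0.304  0.606  1.566 -0.     0.968  1.621] p [526.1 245.   67.5] yawY -75.46 F [-2.3 -1.8  8.9] M [-0.122  0.138 -0.034] g 13.6
```

```bash
W="from h import *
st()"
python3 -m handwheel '[[[0.02,0,0,0],[0,0,0,0],[0,0,0,0],[0,0,0,0]]]'>/dev/null;python3 -c "$W"
python3 -m handwheel '[[[0,0,0,0],[0,0,0,0]]]'>/dev/null;python3 -c "$W"
python3 -c "
from plant import bot
print(bot.close_job())"
```

```text
t 22.72 q [ 0.304  0.606  1.566 -0.     0.968  1.621] p [526.1 245.1  67.5] yawY -75.45 F [-2.7 -1.6 11.4] M [-0.161  0.218 -0.001] g 13.5
t 22.88 q [ 0.304  0.606  1.566 -0.     0.968  1.621] p [526.1 245.1  67.5] yawY -75.45 F [-2.3 -1.5 10. ] M [-0.169  0.251 -0.011] g 14.0
the job is handed in; nothing more can be done
None
```

The key is wound to its stop, the tall cover is snapped fully home, and the arm is still gripping it and pressing down with about 10 N. I handed the job in at about 22.9 s of the 72 s allowed.

- **Key:** I gripped the head once and turned it clockwise 3.44 rad. The turning moment then jumped from under 0.1 to 0.35 N m, and to 0.76 N m with a further nudge, so the key was hard against its stop. A wrist picture after release showed the head turned about 196° in all, which agrees.
- **Cover:** I pinched the rib and lowered the cover with no contact until the tabs. The push read about 9 N at most, then fell to zero as it snapped through. The rim landed with the tool at 67.5 mm (67.8 expected).
- **Last checks:** The roof measured 63.4 and 63.8 mm above the bench in two cameras (64 expected), and it was level. The final push read 10.0–11.4 N, with a small leftover side force of about 2.7 N.
- **Other things on the bench:** The small cover measured unmoved. I did not measure the others one by one, but they look the same in the side pictures and the arm never touched them.
- **Disagreements:** The top and wrist cameras differed by about 2 mm on the unit's position, so I used the centre felt when gripping the key. The network's cover point was about 10 mm off the depth measurement, and I did not use it. The network also did not find the paper cup, though it shows in the pictures.

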